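# Pack the amber bottle into the experiment chest and shut the chest's propped lid

### The job

Tidy up after the lesson: stand the amber bottle upright on the floor of the empty front bay of the blue experiment chest and let go of it. Then press the red pad at the knee of the locked folding lid stay until the stay has clearly folded, and only then lower the lid gently until it is fully shut. Leave the clear bottle and the beaker where they stand.

Things in the scene. Friction and masses are not known exactly. Their poses are not given: they have to be found in the camera images.
- amber_bottle: Brown glass jar with a white cap, standing upright on the table, 44 mm diameter (cap included), 98 mm high, about 160 g. Origin: centre of its underside, z up. It stands either left or right of the chest; the clear bottle stands on the other side.
- clear_bottle: Clear glass jar with a white cap, same size and mass as the amber one; a bystander. Origin: centre of its underside.
- chest: Fixed open blue chest, 260 mm deep (its x), 280 mm wide (its y), 115 mm high, walls and floor 8 mm thick. Origin: centre of its underside; its x points from its front (robot side) to its hinge side, y to its left, z up; it stands turned by up to 0.2 rad. The inner front right bay is empty; the rest of the chest holds fixed kit.
- bay (a point): Centre of the floor of the chest's empty front right bay; axes as the chest's. The bay is 72 mm along x, 132 mm along y, between the 115 mm high outer walls and 93 mm high plywood dividers (heights above the table). The propped lid does not reach over it: its free edge is about 75 mm rearward of the bay's centre, 335 mm above the table.
- lid (a joint): Lid angle in rad: 0 = propped as found (the lid leans over the chest, 1.0 rad = 57 degrees above shut), 1.0 = fully shut (end stop). The hinge is stiff: once the stay is broken the lid stays where it is left and needs a push of under 10 N near its edge to go down. While the stay is locked it cannot be lowered.
- lid_hinge (a point): Middle of the lid's hinge line, at the rear top rim of the chest (chest frame x 130, y 0, z 115.5 mm). The hinge line runs along the chest's y. The lid is a flat blue plate 260 mm from hinge to free edge, 280 mm wide, 12 mm thick; its underside contains the hinge line.
- lid_edge (a point): Middle of the lid's free edge, on its outer (upper when shut) face; 260 mm from the hinge. When propped the outer face looks away from the robot and upward.
- knee_pad (a point): Centre of the outer face of the red pad (34 x 28 mm) at the stay's knee, just outside the chest's left side (chest y 162 mm), about 45 mm above the rim and close beside and under the leaning lid. Locked, it faces frontward and up, its normal 45 degrees from vertical in the chest's x-z plane. Press it square-on, rearward and down at about 40 degrees from vertical, for 25 to 30 mm to fold it clearly (under 12 N; 5 mm takes it over straight).
- stay_knee (a joint): Fold of the lid stay at its knee in rad: 0 = locked slightly past straight, 0.12 = straight, more = broken; about 2.2 when the lid is shut. The stay is two steel links of 81 mm along the outside of the chest's left wall (chest y 153 mm), rising at 41 degrees from near the front rim to the lid; its knee folds rearward and down beside the wall.
- beaker: Glass beaker, 70 mm diameter, 90 mm high, left of the chest; a bystander. Origin: centre of its underside.
Things that resemble listed ones, but are neither listed nor needed, are in the scene too. Leave any pink or purple look-alike of the amber_bottle alone.

How it is judged:
On the way, in this order (a step that is already met when the one before it is completed fails the run):
1. the amber bottle stands released in the empty front bay while the lid is still propped (x of amber_bottle in the frame of bay between -0.035 and 0.035 m and y of amber_bottle in the frame of bay between -0.066 and 0.066 m and z of amber_bottle in the frame of bay below 0.006 m and angle between amber_bottle's own z axis and vertical below 0.15 rad and contact force between amber_bottle and the fingers below 0.1 N and value of joint lid below 0.1 rad), for 0.2 s.
2. the stay is broken at its knee (fold over 0.3 rad) with the lid still well up (less than 0.5 rad lowered) (value of joint stay_knee above 0.3 rad and value of joint lid below 0.5 rad), for 0.1 s.
At the end, for the whole second after the job is handed in: The lid is shut (joint above 0.97 of 1.0 rad) and at rest; the amber bottle stands at rest in the front right bay (origin within 35 mm in x and 66 mm in y of the bay's centre, less than 6 mm above its floor), tilted less than 0.15 rad (x of amber_bottle in the frame of bay between -0.035 and 0.035 m and y of amber_bottle in the frame of bay between -0.066 and 0.066 m and z of amber_bottle in the frame of bay below 0.006 m and angle between amber_bottle's own z axis and vertical below 0.15 rad and value of joint lid above 0.97 rad and velocity of joint lid below 0.05 rad/s and linear speed of amber_bottle below 0.03 m/s); the robot touches nothing.
It fails at once if the lid is slammed (faster than 2 rad/s) (velocity of joint lid above 2 rad/s).
It fails at once if the clear bottle or the beaker is moved more than 30 mm (distance of any of clear_bottle, beaker from where it was at the start of the episode above 0.03 m).
It also fails if it takes over 72 s, if anything falls off the work surface, if the arm or the gripper's body presses on something with over 40 N, if the wrist force passes 120 N, or if a joint passes its speed limit or range.

### The arm

A 6-joint arm with a two-finger parallel gripper is mounted at the origin on the work surface. World frame = base frame: x ahead of the robot, y to its left, z up, the work surface at z = 0. Lengths are in m, angles in rad, forces in N, time in s.
With the tool pointing down it reaches from about 0.275 to 0.825 m from the base axis. Payload 5.2 kg.
Tool frame: the origin (TCP) lies on the front face of the gripper's body, between the roots of the fingers; the fingertips stand 84 mm ahead of it and the grasp point (between the pads) lies 65 mm ahead of it; z points along the fingers, y is the line along which they close (so a half turn about z gives the same grasp; the last joint's range is limited). The gripper opens to 93 mm and grips with 3 to 60 N. Pads are 15 mm wide; open, the fingers measure 128 mm over their backs; the gripper's body (75 mm by 188 mm) begins 65 mm behind the grasp point.
Start: joints at [-1.443, 0.259, 1.535, -0, 1.348, -0.203], TCP at [0.179, -0.52, 0.303] pointing down, gripper open.
Joint ranges: [-3.14, 3.14], [-0.91, 2.08], [0.19, 2.58], [-1.22, 4.36], [0.22, 2.71], [-3.12, 3.12]. Speed limits (rad/s): [2.57, 2.57, 3.14, 3.14, 3.14, 3.14].

### API

Orientations are given as [roll, pitch, yaw] about the fixed x, y, z axes, in that order (R = Rz(yaw) Ry(pitch) Rx(roll)).
In Python, from cell import * gives the robot as it stands.
- The arm moves only by the tool drive_tool, never from a script. Its argument "motion" is a list that holds one entry, the list of rows, each a list of 4 numbers: the shift along the tool's x, y, z in cm, then the turn about the tool's z in degrees. A call has 1 to 8 rows; each row shifts and turns the commanded pose from where the row before left it, along the tool's axes as they then stand; what a row does not reach is not made up. A row lasts 1/8 s, in which the tool goes at most 62.5 mm and 10.7 degrees, less where a joint would pass 70% of its speed; a pose out of reach is approached as far as the arm can. A call is refused whole if a number of a shift passes 6.25 or a number of a turn 10.7, either way. A call with a gripper value outside its range is refused whole. "jaw" is the closure, from -1 (fully open) to 1 (shut), set as the call begins (left out, the last holds). The fingers move at their own pace and stop on an object; the grip force is fixed at half the most. Time passes only in rows, so rows that do not move let the fingers close. It gives the time, the measured TCP pose, the force, the opening and the grip force at its end, in the units of the state.
- sense(): the state, without advancing time (a new reading comes with each control period).
- camera(name): name is "scene" or "top"; returns (picture, depth): 480x640x3 uint8, red, green, blue; 480x640 float32, m along the optical axis (not along the pixel's ray), 0 where there is no reading.
- camera_model(name): a dict with "fx", "fy", "cx", "cy" (pixels), "world_to_cam" (4x4, takes a point from world to camera coordinates). Camera axes: x right, y up, looking along -z (the intrinsics and any distortion apply to the point x, -y, -z); pixel columns grow to the right and rows downward; lengths in m; the calibration is good to about 2 mm. A picture is of the moment at which its call begins. camera_model takes no time and is no camera call.
- sign_off(): hands the job in; it is judged then, once.
The state is a dict: "t": time; "joint_positions": joint angles; "qd": joint speeds; "effort": joint torques, N m; "position": TCP position; "tool_rot": TCP orientation; "ft_force": force on the tool from outside, world axes, zero at the start; "torque": the same for the moment, N m; "finger_gap": opening from 0.0 (shut) to 1.0 (fully open); "grasp_force": force on a finger pad.
Only numpy, scipy, OpenCV 4.12 (cv2) and the standard library are available. Lean on these libraries where they do the work, as an engineer would, in place of code of your own. Each camera call takes 0.05 s, during which the arm holds its last target. There are 200 camera calls.

## Working session

There is one attempt and no reset: what is moved stays moved. The work goes in short steps, Python scripts to look and compute and a tool call to move; the robot and the scene stay as the last step left them, time stands still between calls to the robot, and variables do not carry over. Pictures are saved under pics/ and viewed, at most 10 in all, crops included, and the job is handed in when it is done.

Besides the shell and the picture viewer there is one more tool, called after ">>>" as a command line: name --argument value ..., lists and objects as JSON in quotes. drive_tool: Moves the arm, as the interface text tells. Its arguments: {"type":"object","properties":{"motion":{"type":"array","items":{"type":"array","items":{"type":"array","items":{"type":"number"}}}},"jaw":{"type":"number"}},"required":["motion"]}

```bash
mkdir -p pics; cat > h.py <<'E'
from cell import *
import numpy as np, cv2
from scipy.spatial.transform import Rotation as R
def w(name,d,u,v):
    m=camera_model(name); z=d[v,u] if d is not None else 0
    p=np.array([(u-m['cx'])/m['fx']*z,-(v-m['cy'])/m['fy']*z,-z,1])
    return (np.linalg.inv(m['world_to_cam'])@p)[:3]
def shot(name,f):
    p,d=camera(name); cv2.imwrite('pics/'+f+'.png',p[:,:,::-1]); np.save(f+'.npy',d); return p,d
E
python3 - <<'E'
from h import *
shot('scene','s0');shot('top','t0')
print(sense()); print(camera_model('top')); print(camera_model('scene'))
E
```

```text
{'t': 0.1, 'joint_positions': array([-1.44282283e+00,  2.59239580e-01,  1.53595444e+00,  1.04708858e-05,
        1.34800183e+00, -2.02848445e-01]), 'qd': array([-0.00048419, -0.00360558, -0.00327832,  0.00116669,  0.00194781,
       -0.00027146]), 'effort': array([ 2.52499551e-03, -4.38213122e+01, -2.84642190e+01,  7.21630175e-02,
        3.62616114e-02, -5.32045328e-05]), 'position': array([ 0.17860524, -0.51982049,  0.30202488]), 'tool_rot': array([-3.14002438e+00, -3.32979867e-04,  3.30819360e-01]), 'ft_force': array([-0.55263083, -0.42694098, -0.27778561]), 'torque': array([ 0.01968402,  0.02410392, -0.0098216 ]), 'grasp_force': 0.0, 'finger_gap': 1.000413462522512}
{'fx': 492.408597688673, 'fy': 492.408597688673, 'cx': 320.22010180211157, 'cy': 237.30152355426367, 'world_to_cam': array([[ 0.0051238 , -0.99996821,  0.00611001,  0.02824654],
       [ 0.99299249,  0.00580927,  0.11803459, -0.56973599],
       [-0.11806633,  0.00546241,  0.99299069, -1.15795097],
       [ 0.        ,  0.        ,  0.        ,  1.        ]])}
{'fx': 589.1071528244729, 'fy': 589.1071528244729, 'cx': 320.49566238625727, 'cy': 240.65761862914084, 'world_to_cam': array([[-0.93898322,  0.34381301, -0.01015531,  0.49695002],
       [-0.31057607, -0.83478194,  0.45462251,  0.10105075],
       [ 0.14782766,  0.4300369 ,  0.89062632, -1.87099987],
       [ 0.        ,  0.        ,  0.        ,  1.        ]])}
```

View pics/s0.png

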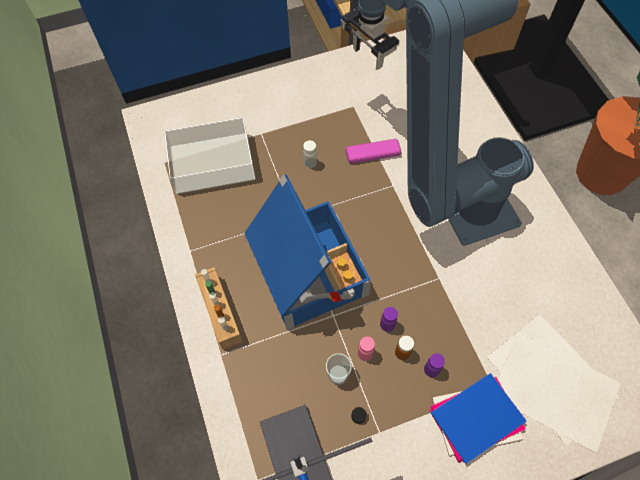

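View pics/t0.png

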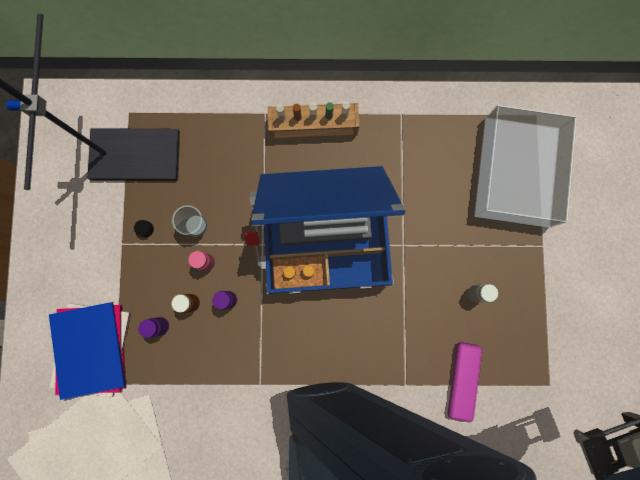

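The top view shows the amber bottle's white cap at (183,303), between purple look-alikes at (224,300) and (152,328). The chest is at about (325,240), the red pad at (252,238) and the free bay at (355,272).

```bash
python3 - <<'E'
from h import *
p=cv2.imread('pics/t0.png'); cv2.imwrite('pics/t0c.png',cv2.resize(p[160:350,140:410],(800,563),interpolation=cv2.INTER_CUBIC))
p=cv2.imread('pics/s0.png'); cv2.imwrite('pics/s0c.png',cv2.resize(p[170:390,230:470],(655,600),interpolation=cv2.INTER_CUBIC))
d=np.load('t0.npy')
for n,u,v in [('cap',183,303),('p1',224,300),('p2',152,328),('pink',200,260),('clearcap',489,293),('pad',252,238),('lidL',262,215),('lidR',398,210),('bay',355,272)]: print(n,w('top',d,u,v).round(4))
E
```

```text
cap [0.4113 0.3404 0.0948]
p1 [0.4185 0.2469 0.1019]
p2 [0.3555 0.4072 0.0962]
pink [0.5086 0.3054 0.0949]
clearcap [ 0.4372 -0.3507  0.0984]
pad [0.5518 0.1789 0.1633]
lidL [0.5754 0.1399 0.3251]
lidR [ 0.584  -0.1076  0.3381]
bay [ 0.4875 -0.0547  0.0052]
```

View pics/t0c.png

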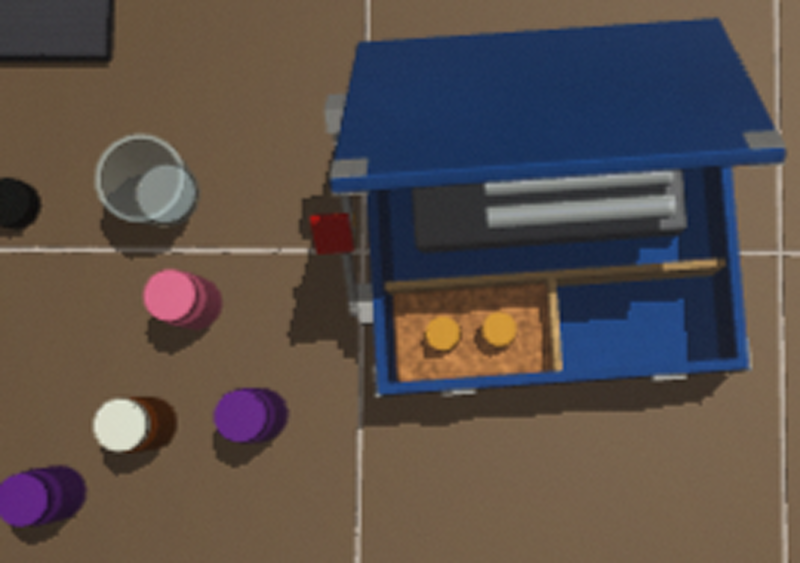

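View pics/s0c.png

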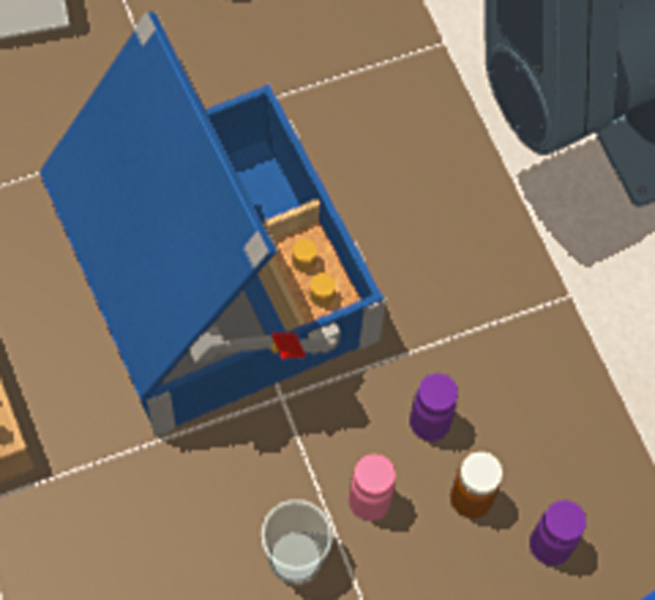

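```bash
cat >> h.py <<'E'
def ray(name,u,v,h):
    m=camera_model(name); T=np.linalg.inv(m['world_to_cam'])
    d=T[:3,:3]@np.array([(u-m['cx'])/m['fx'],-(v-m['cy'])/m['fy'],-1]); o=T[:3,3]
    return o+d*(h-o[2])/d[2]
E
python3 - <<'E'
from h import *
tc=lambda u,v,h: ray('top',140+(u+.5)/2.963-.5,160+(v+.5)/2.963-.5,h)
sc=lambda u,v,h: ray('scene',230+(u+.5)/2.729-.5,170+(v+.5)/2.727-.5,h)
for n,a,b,h in [('FL',(378,394),(383,299),.115),('FR',(749,368),(268,86),.115),('cap',(122,425),(482,471),.098),('purpR',(242,415),(438,388),.098),('purpL',(24,499),(566,519),.098),('pink',(171,296),(375,469),.098),
 ('pad',(332,234),(288,345),.16),('lidL',(332,187),(268,254),.333),('lidR',(783,157),(152,14),.333),('divcornerNearR',(556,283),(318,205),.093)]:
    print(n,tc(*a,h).round(4),sc(*b,h).round(4))
E
```

```text
FL [0.4354 0.1489 0.115 ] [0.4362 0.1503 0.115 ]
FR [ 0.4562 -0.1298  0.115 ] [ 0.4579 -0.1275  0.115 ]
cap [0.4111 0.3444 0.098 ] [0.4111 0.347  0.098 ]
purpR [0.4191 0.2536 0.098 ] [0.4176 0.253  0.098 ]
purpL [0.3554 0.416  0.098 ] [0.3546 0.4189 0.098 ]
pink [0.5093 0.3106 0.098 ] [0.5085 0.3089 0.098 ]
pad [0.5508 0.18   0.16  ] [0.5517 0.1802 0.16  ]
lidL [0.5598 0.1573 0.333 ] [0.564  0.1567 0.333 ]
lidR [ 0.5801 -0.1191  0.333 ] [ 0.5797 -0.1195  0.333 ]
divcornerNearR [0.5214 0.0152 0.093 ] [0.4548 0.0171 0.093 ]
```

```bash
cat >> h.py <<'E'
A=0.0755; C=np.array([.576,.0203,0]); RC=R.from_euler('z',A).as_matrix()
ch=lambda p:(np.asarray(p)-C)@RC      # world->chest
wo=lambda p:C+RC@np.asarray(p)        # chest->world
def go(p,ydeg=None,s=None):
    "tool-axis shift (cm) to world p; turn (deg, tool z) to make tool y point at ydeg"
    s=s or sense(); M=R.from_euler('xyz',s['tool_rot']).as_matrix()
    d=M.T@(np.asarray(p)-s['position'])*100; y=np.degrees(np.arctan2(M[1,1],M[0,1]))
    print('shift',d.round(2),'ydir',round(y,1),'turn',None if ydeg is None else round(-((ydeg-y+180)%360-180),1))
def cloud(name,f):
    d=np.load(f+'.npy'); m=camera_model(name); v,u=np.mgrid[:480,:640]
    P=np.stack([(u-m['cx'])/m['fx']*d,-(v-m['cy'])/m['fy']*d,-d,np.ones_like(d)],-1)
    return (P@np.linalg.inv(m['world_to_cam']).T)[...,:3]
E
python3 - <<'E'
from h import *
for n,f in (('scene','s0'),('top','t0')):
    P=ch(cloud(n,f)); I=cv2.imread(f'pics/{f}.png').astype(int); b,g,r=I[...,0],I[...,1],I[...,2]
    near=(abs(P[...,0]+.013)<.06)&(abs(P[...,1]-.162)<.05)&(P[...,2]>.1)
    q=P[near&(r>90)&(g<60)&(b<60)]; print(n,'pad',len(q)); print(np.percentile(q,[2,50,98],axis=0).round(4))
    L=(P[...,2]>.25)&(P[...,2]<.36)&(b>r+30)&(abs(P[...,1])<.2)&(abs(P[...,0])<.2); q=P[L]; print('lid',np.percentile(q,[1,50,99],axis=0).round(4))
    S=near&(P[...,1]>.144)&(abs(r-b)<25)&(r>70)&(P[...,2]<.26); q=P[S]; print('stay',len(q),np.percentile(q,[2,50,98],axis=0).round(4))
    F=(abs(P[...,2]-.115)<.004)&(abs(P[...,0])<.15)&(abs(P[...,1])<.15)&(b>r+30);q=P[F];print('rim',np.percentile(q,[1,99],axis=0).round(4))
go([.411,.3455,.303],37)
E
```

```text
scene pad 81
[[-0.0238  0.1496  0.1521]
 [-0.0116  0.1624  0.1637]
 [ 0.0005  0.175   0.1757]]
lid [[-0.0085 -0.1335  0.2509]
 [ 0.0254  0.0104  0.2995]
 [ 0.0587  0.1387  0.3429]]
stay 149 [[-0.069   0.1445  0.1015]
 [ 0.      0.1514  0.1501]
 [ 0.045   0.1588  0.2026]]
rim [[-0.1302 -0.1396  0.1111]
 [ 0.1191  0.141   0.1189]]
top pad 9
[[-0.0056  0.1581  0.1677]
 [-0.0034  0.1716  0.1705]
 [-0.0007  0.174   0.1739]]
lid [[-9.100e-03 -1.352e-01  2.512e-01]
 [ 1.960e-02  3.000e-04  3.078e-01]
 [ 5.600e-02  1.342e-01  3.409e-01]]
stay 53 [[-0.0724  0.1447  0.1009]
 [-0.061   0.1491  0.1064]
 [-0.0473  0.1573  0.1106]]
rim [[-0.1307 -0.1405  0.1111]
 [ 0.019   0.1384  0.1185]]
shift [ 5.009e+01 -7.429e+01  4.000e-02] ydir -71.0 turn -108.0
```

>>> drive_tool --motion '[[[3.13,-4.64,0,0],[3.13,-4.64,0,0],[3.13,-4.64,0,0],[3.13,-4.64,0,0],[3.13,-4.64,0,0],[3.13,-4.64,0,0],[3.13,-4.64,0,0],[3.13,-4.64,0,0]]]' --jaw -1

```text
t: 1.1
position: [0.2948, -0.086, 0.3027]
tool_rot: [3.141, -0.001, 0.33]
ft_force: [2.2, -0.0, 0.3]
finger_gap: 1.0
grasp_force: 0.0
```

>>> drive_tool --motion '[[[3.13,-4.64,0,0],[3.13,-4.64,0,0],[3.13,-4.64,0,0],[3.13,-4.64,0,0],[3.13,-4.64,0,0],[3.13,-4.64,0,0],[3.13,-4.64,0,0],[3.13,-4.64,0,0]]]'

```text
t: 2.1
position: [0.4111, 0.3466, 0.3023]
tool_rot: [3.141, 0.001, 0.331]
ft_force: [0.7, -0.6, 0.1]
finger_gap: 1.002
grasp_force: 0.0
```

>>> drive_tool --motion '[[[0,0,0,-10.7],[0,0,0,-10.7],[0,0,0,-10.7],[0,0,0,-10.7],[0,0,0,-10.7],[0,0,0,-10.7],[0,0,0,-10.7],[0,0,0,-10.7]]]'

```text
t: 3.1
position: [0.411, 0.3445, 0.3023]
tool_rot: [-3.141, 0.0, 1.831]
ft_force: [-0.6, -0.1, 0.2]
finger_gap: 1.002
grasp_force: 0.0
```

>>> drive_tool --motion '[[[0,0,0,-10.7],[0,0,0,-10.7],[0,0,0,0],[0,0,0,0]]]'

```text
t: 3.6
position: [0.4111, 0.3446, 0.3025]
tool_rot: [-3.141, -0.0, 2.195]
ft_force: [-0.5, -0.7, 1.0]
finger_gap: 0.997
grasp_force: 0.0
```

```bash
python3 - <<'E'
from h import *
go([.411,.3455,.142],37)
E
```

```text
shift [ 0.08  0.05 16.05] ydir 35.7 turn -1.3
```

>>> drive_tool --motion '[[[0.08,0.05,4,-1.3],[0,0,4,0],[0,0,4,0],[0,0,3,0],[0,0,1.7,0],[0,0,0,0]]]'

```text
t: 4.35
position: [0.4103, 0.3451, 0.1344]
tool_rot: [-3.138, -0.001, 2.219]
ft_force: [0.2, -0.5, 0.4]
finger_gap: 1.003
grasp_force: 0.0
```

>>> drive_tool --motion '[[[0,0,0,0],[0,0,0,0],[0,0,0,0],[0,0,0,0],[0,0,0,0],[0,0,0,0]]]' --jaw 1

```text
t: 5.1
position: [0.4112, 0.3456, 0.1359]
tool_rot: [3.141, 0.0, 2.221]
ft_force: [0.4, -0.3, 1.7]
finger_gap: 0.465
grasp_force: 30.0
```

>>> drive_tool --motion '[[[0,0,-2,0],[0,0,-4,0],[0,0,-4,0],[0,0,-4,0],[0,0,-3.5,0],[0,0,0,0]]]'

```text
t: 5.85
position: [0.412, 0.3461, 0.3132]
tool_rot: [3.136, 0.001, 2.221]
ft_force: [-0.2, -0.1, -2.9]
finger_gap: 0.463
grasp_force: 30.0
```

```bash
python3 - <<'E'
from h import *
b=wo([-.086,-.066,.008]); print(b)
go([b[0],b[1],.31],94.3)
E
```

```text
[ 0.49522326 -0.05199881  0.008     ]
shift [-36.73 -17.48   0.26] ydir 37.3 turn -57.0
```

>>> drive_tool --motion '[[[0,0,0,-9.5],[0,0,0,-9.5],[0,0,0,-9.5],[0,0,0,-9.5],[0,0,0,-9.5],[0,0,0,-9.5],[0,0,0,0]]]'

```text
t: 6.72
position: [0.4104, 0.3452, 0.3086]
tool_rot: [-3.14, -0.003, -3.069]
ft_force: [-0.2, 0.7, -2.3]
finger_gap: 0.47
grasp_force: 30.0
```

```bash
python3 - <<'E'
from h import *
go([.4952,-.052,.31],94.3)
E
```

```text
shift [ -5.57 -40.23  -0.1 ] ydir 94.2 turn -0.1
```

>>> drive_tool --motion '[[[-0.55,-4,0,0],[-0.56,-4,0,0],[-0.56,-4,0,0],[-0.56,-4,0,0],[-0.56,-4,0,0],[-0.56,-4,0,0],[-0.56,-4,0,0],[-0.56,-4,0,0]]]'

```text
t: 7.72
position: [0.4791, 0.0285, 0.3097]
tool_rot: [3.141, -0.001, -3.072]
ft_force: [0.8, 0.2, -2.3]
finger_gap: 0.464
grasp_force: 30.0
```

>>> drive_tool --motion '[[[-0.56,-4,0,0],[-0.55,-4,0,0],[0,-0.2,0,0],[0,0,0,0],[0,0,0,0]]]'

```text
t: 8.35
position: [0.4962, -0.0502, 0.3104]
tool_rot: [3.141, -0.001, -3.067]
ft_force: [0.5, 0.6, -1.3]
finger_gap: 0.467
grasp_force: 30.0
```

```bash
python3 - <<'E'
from h import *
go([.4952,-.052,.145],94.3)
p,d=shot('top','t1'); cv2.imwrite('pics/t1c.png',cv2.resize(p[170:360,220:430,::-1],(663,600)))
E
```

```text
shift [ 0.1  -0.19 16.54] ydir 94.3 turn -0.0
```

View pics/t1c.png

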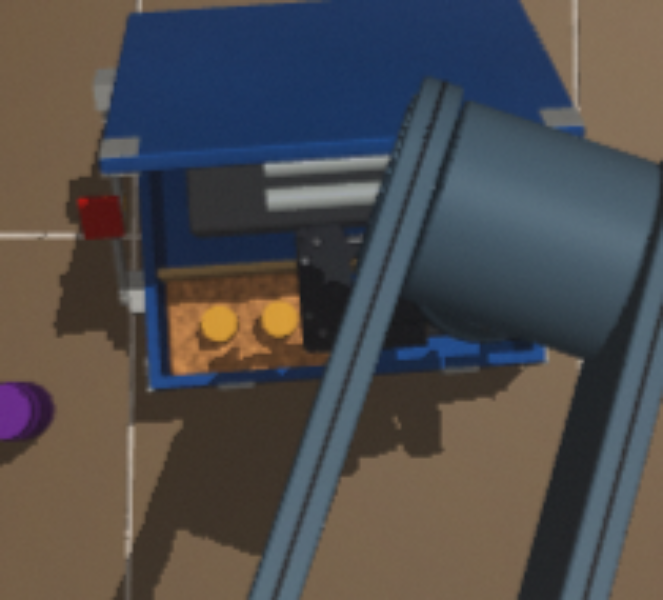

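The crop shows the gripper over the bay (360,290), while the broad wrist reaches over toward the lid at (430,80). I'm checking its height before lowering.

```bash
python3 - <<'E'
from h import *
P=ch(cloud('top','t1'))
for u,v in [(430,80),(440,95),(420,130),(400,180),(530,140),(550,230),(470,230),(450,330),(620,200),(330,260)]:
    print((u,v),P[170+int(v/3.158),220+int(u/3.158)].round(3))
s=sense(); print(s['position'],s['joint_positions'].round(3), ch(s['position']).round(3))
p,d=shot('scene','s1'); cv2.imwrite('pics/s1c.png',cv2.resize(p[0:320,220:560,::-1],(638,600)))
Q=ch(cloud('scene','s1')); np.save('Q.npy',Q)
E
```

```text
(430, 80) [-0.024 -0.028  0.615]
(440, 95) [-0.033 -0.031  0.623]
(420, 130) [-0.048 -0.02   0.637]
(400, 180) [-0.066 -0.011  0.641]
(530, 140) [-0.052 -0.064  0.622]
(550, 230) [-0.088 -0.067  0.636]
(470, 230) [-0.086 -0.036  0.635]
(450, 330) [-0.117 -0.043  0.448]
(620, 200) [-0.079 -0.095  0.632]
(330, 260) [-0.07   0.011  0.354]
[ 0.49628235 -0.05010839  0.3105707 ] [-0.325  0.161  1.64   0.     1.341 -1.97 ] [-0.085 -0.064  0.311]
```

View pics/s1c.png

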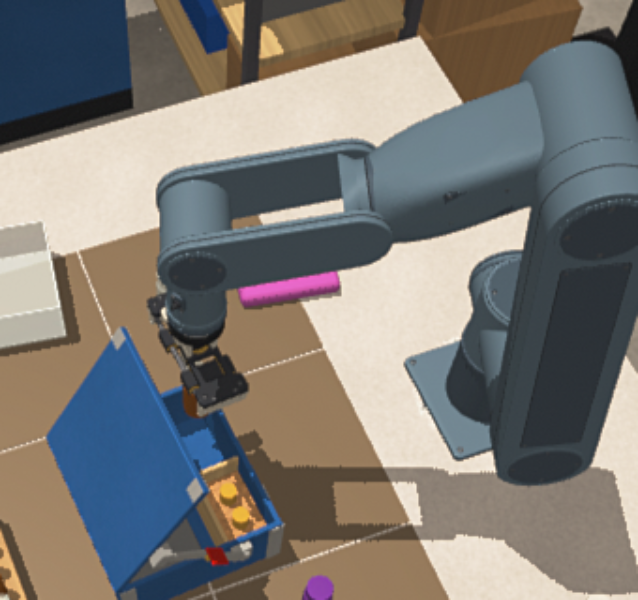

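>>> drive_tool --motion '[[[0.1,-0.15,3,0],[0,0,3,0],[0,0,3,0],[0,0,3,0],[0,0,2.5,0],[0,0,1.5,0],[0,0,0,0],[0,0,0,0]]]'

```text
t: 9.45
position: [0.4964, -0.0528, 0.1517]
tool_rot: [-3.141, 0.002, -3.067]
ft_force: [0.3, 0.5, -1.7]
finger_gap: 0.465
grasp_force: 30.0
```

>>> drive_tool --motion '[[[0,0,0.4,0],[0,0,0.2,0],[0,0,0,0],[0,0,0,0]]]'

```text
t: 9.95
position: [0.4957, -0.0528, 0.1448]
tool_rot: [-3.142, 0.0, -3.067]
ft_force: [0.1, -0.0, -2.5]
finger_gap: 0.468
grasp_force: 30.0
```

>>> drive_tool --motion '[[[0,0,0.15,0],[0,0,0,0],[0,0,0,0]]]'

```text
t: 10.32
position: [0.496, -0.0528, 0.1438]
tool_rot: [-3.141, 0.001, -3.067]
ft_force: [-1.2, 1.3, 5.7]
finger_gap: 0.464
grasp_force: 30.0
```

>>> drive_tool --motion '[[[0,0,0,0],[0,0,0,0],[0,0,0,0],[0,0,0,0],[0,0,0,0]]]' --jaw -0.35

```text
t: 10.95
position: [0.4957, -0.0528, 0.1432]
tool_rot: [3.142, -0.0, -3.067]
ft_force: [0.2, 0.2, -1.0]
finger_gap: 0.676
grasp_force: 0.0
```

>>> drive_tool --motion '[[[0,0,-1.5,0],[0,0,-3,0],[0,0,-3,0],[0,0,-3,0],[0,0,-3,0],[0,0,-3,0],[0,0,0,0],[0,0,0,0]]]'

```text
t: 11.95
position: [0.4953, -0.0526, 0.3079]
tool_rot: [3.141, -0.0, -3.067]
ft_force: [-0.3, -0.5, 0.1]
finger_gap: 0.678
grasp_force: 0.0
```

```bash
python3 - <<'E'
from h import *
q=wo([-.0885,.180,.263]); print(q); go([.39,-.05,.31]); go([.39,q[1],.31],4.3)
E
```

```text
[0.47417502 0.19311182 0.263     ]
shift [10.48  1.04 -0.2 ] ydir 94.3 turn None
shift [ 8.67 25.29 -0.2 ] ydir 94.3 turn 90.0
```

>>> drive_tool --motion '[[[3.5,0,0,0],[3.5,0,0,0],[3.5,0,0,0],[-0.36,5,0,0],[-0.36,5,0,0],[-0.36,5,0,0],[-0.36,5,0,0],[-0.36,5,0,0]]]' --jaw -1

```text
t: 12.95
position: [0.3895, 0.1916, 0.3071]
tool_rot: [-3.141, -0.002, -3.067]
ft_force: [0.9, 0.2, -0.6]
finger_gap: 1.002
grasp_force: 0.0
```

>>> drive_tool --motion '[[[0,0,0,10],[0,0,0,10],[0,0,0,10],[0,0,0,10],[0,0,0,10],[0,0,0,10],[0,0,0,10],[0,0,0,10]]]'

```text
t: 13.95
position: [0.3897, 0.1899, 0.3068]
tool_rot: [-3.138, -0.0, 1.814]
ft_force: [0.5, -0.3, -0.4]
finger_gap: 1.002
grasp_force: 0.0
```

>>> drive_tool --motion '[[[0,0,0,10],[0,0,0,0],[0,0,0,0]]]'

```text
t: 14.32
position: [0.3901, 0.19, 0.3076]
tool_rot: [-3.14, 0.0, 1.648]
ft_force: [0.1, 0.3, -0.0]
finger_gap: 0.999
grasp_force: 0.0
```

```bash
python3 - <<'E'
from h import *
go([.47417502, 0.19311182, 0.263],4.3)
E
```

```text
shift [-0.34  8.42  4.44] ydir 4.4 turn 0.1
```

>>> drive_tool --motion '[[[-0.34,2.4,0,0],[0,3,0,0],[0,3,0,0],[0,0,2.2,0],[0,0,2.2,0],[0,0,0,0],[0,0,0,0]]]'

```text
t: 15.2
position: [0.4747, 0.193, 0.2649]
tool_rot: [3.141, -0.0, 1.646]
ft_force: [-0.1, -0.2, 0.4]
finger_gap: 0.998
grasp_force: 0.0
```

```bash
python3 - <<'E'
from h import *
print(ch(sense()['position']))
p,d=shot('scene','s2'); a=p[190:330,280:440,::-1]
q,d=shot('top','t2'); b=q[180:320,200:330,::-1]
cv2.imwrite('pics/s2c.png',np.hstack([cv2.resize(a,(440,385)),cv2.resize(b,(357,385))]))
E
```

```text
[-0.08799414  0.17985908  0.2648974 ]
```

View pics/s2c.png

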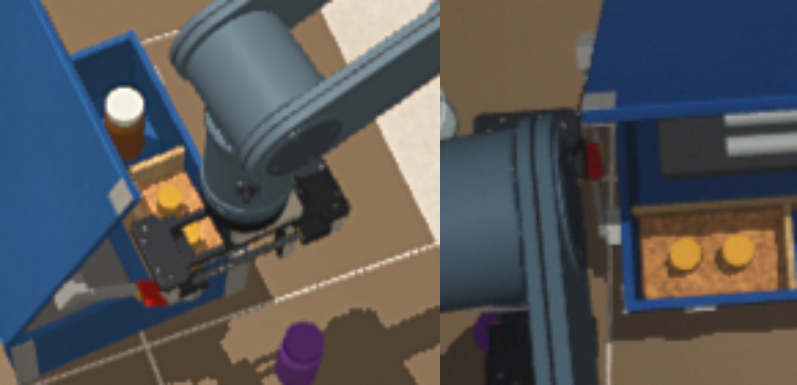

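The bottle stands upright in the bay (crop 125,125). The rear finger is just in front of the red pad (150,290), and the gripper body clears the lid's left side.

>>> drive_tool --motion '[[[0,0.26,0.31,0],[0,0.26,0.31,0],[0,0.26,0.31,0],[0,0.26,0.31,0],[0,0.26,0.31,0],[0,0.26,0.31,0],[0,0,0,0]]]'

```text
t: 16.18
position: [0.49, 0.1941, 0.2453]
tool_rot: [-3.141, 0.0, 1.645]
ft_force: [-0.4, 1.3, 0.0]
finger_gap: 0.999
grasp_force: 0.0
```

>>> drive_tool --motion '[[[0,0.26,0.31,0],[0,0.26,0.31,0],[0,0,0,0]]]'

```text
t: 16.55
position: [0.4958, 0.1946, 0.24]
tool_rot: [3.14, -0.0, 1.645]
ft_force: [-0.4, 0.5, 2.2]
finger_gap: 0.998
grasp_force: 0.9
```

>>> drive_tool --motion '[[[0,0.26,0.31,0],[0,0.26,0.31,0],[0,0.26,0.31,0],[0,0,0,0]]]'

```text
t: 17.05
position: [0.5043, 0.1952, 0.2313]
tool_rot: [3.138, -0.0, 1.645]
ft_force: [1.2, -0.3, 4.2]
finger_gap: 1.0
grasp_force: 2.1
```

>>> drive_tool --motion '[[[0,0.26,0.31,0],[0,0.26,0.31,0],[0,0.26,0.31,0],[0,0,0,0]]]'

```text
t: 17.55
position: [0.512, 0.1958, 0.222]
tool_rot: [3.138, -0.0, 1.645]
ft_force: [0.2, 0.8, 5.9]
finger_gap: 1.001
grasp_force: 2.8
```

```bash
python3 - <<'E'
from h import *
print(ch(sense()['position']))
p,d=shot('scene','s3'); a=p[190:330,280:440,::-1]
q,d=shot('top','t3'); b=q[180:320,200:330,::-1]
cv2.imwrite('pics/s3c.png',np.hstack([cv2.resize(a,(440,385)),cv2.resize(b,(357,385))]))
E
```

```text
[-0.05062962  0.17981195  0.22202844]
```

View pics/s3c.png

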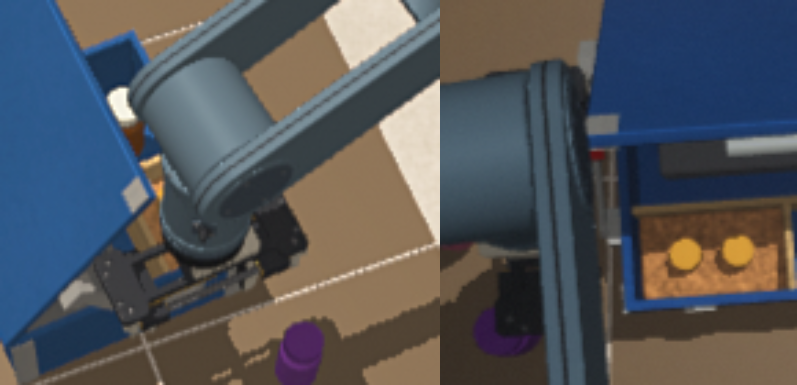

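Pressing has moved the lid edge slightly forward and down (top crop row 118→140), so the stay is breaking. I'm measuring the lid angle.

```bash
cat >> h.py <<'E'
def lidang(n,f):
    P=ch(cloud(n,f)); I=cv2.imread(f'pics/{f}.png').astype(int); b,r=I[...,0],I[...,2]
    L=(P[...,2]>.15)&(P[...,0]>-.1)&(b>r+30)&(abs(P[...,1])<.13)&(P[...,0]<.12); q=P[L]
    a=np.arctan2(q[:,2]-.1155,.13-q[:,0])-.012/np.hypot(q[:,2]-.1155,.13-q[:,0])
    return len(q),np.percentile(1-a,[20,50,80]).round(3), (q[:,0]).min().round(3), q[:,2].max().round(3)
E
python3 - <<'E'
from h import *
for f in ('t0','t3'): print(lidang('top',f))
for f in ('s0','s3'): print(lidang('scene',f))
E
```

```text
(5884, array([0.003, 0.007, 0.015]), np.float64(-0.011), np.float64(0.343))
(7114, array([0.071, 0.076, 0.084]), np.float64(-0.1), np.float64(0.578))
(5145, array([-0.01 ,  0.002,  0.015]), np.float64(-0.011), np.float64(0.346))
(5590, array([0.057, 0.07 , 0.084]), np.float64(-0.099), np.float64(0.579))
```

>>> drive_tool --motion '[[[0,-1.6,-1.9,0],[0,-2.5,-3,0],[0,-3,-3,0],[0,-4,-3,0],[0,-4,-4,0],[0,0,-4,0],[0,0,-4,0],[0,0,0,0]]]' --jaw 1

```text
t: 18.65
position: [0.3608, 0.1846, 0.4527]
tool_rot: [3.135, -0.001, 1.645]
ft_force: [1.1, 0.0, -0.2]
finger_gap: 0.191
grasp_force: 0.0
```

```bash
python3 - <<'E'
from h import *
shot('top','t4'); print(lidang('top','t4'))
print(sense()['position'])
# contact r=0.225 on outer face, chest y 0
for l in np.arange(.0,1.01,.1):
    a=1-l; print(l.round(1),(.13-.225*np.cos(a)+.012*np.sin(a)).round(4),(.1155+.225*np.sin(a)+.012*np.cos(a)).round(4))
go(wo([0.02,0,.465]),94.3)
E
```

```text
(6861, array([0.072, 0.076, 0.084]), np.float64(-0.025), np.float64(0.335))
[0.36038573 0.18451813 0.45065244]
0.0 0.0185 0.3113
0.1 -0.0005 0.2992
0.2 -0.0182 0.2853
0.3 -0.0344 0.2696
0.4 -0.0489 0.2524
0.5 -0.0617 0.2339
0.6 -0.0726 0.2142
0.7 -0.0814 0.1935
0.8 -0.0881 0.172
0.9 -0.0927 0.1499
1.0 -0.095 0.1275
shift [-17.97  22.29  -1.38] ydir 4.3 turn -90.0
```

>>> drive_tool --motion '[[[0,0,0,-10],[0,0,0,-10],[0,0,0,-10],[0,0,0,-10],[0,0,0,-10],[0,0,0,-10],[0,0,0,-10],[0,0,0,-10]]]'

```text
t: 19.7
position: [0.3598, 0.1843, 0.4479]
tool_rot: [-3.141, -0.003, 3.047]
ft_force: [0.2, -0.4, 0.3]
finger_gap: 0.005
grasp_force: 0.0
```

>>> drive_tool --motion '[[[0,0,0,-10],[0,0,0,0],[0,0,0,0]]]'

```text
t: 20.08
position: [0.36, 0.1844, 0.449]
tool_rot: [-3.141, -0.002, -3.071]
ft_force: [-0.1, 0.1, -0.0]
finger_gap: 0.004
grasp_force: 0.0
```

```bash
python3 - <<'E'
from h import *
go(wo([0.0115,0,.45]),94.3)
E
```

```text
shift [-21.54 -17.89  -0.14] ydir 94.1 turn -0.2
```

>>> drive_tool --motion '[[[-3.6,-3,0,0],[-3.6,-3,0,0],[-3.6,-3,0,0],[-3.6,-3,0,0],[-3.6,-3,0,0],[-3.5,-2.9,0,0],[0,0,0,0],[0,0,0,0]]]'

```text
t: 21.08
position: [0.5875, 0.0221, 0.4492]
tool_rot: [3.141, -0.002, -3.069]
ft_force: [-0.4, 0.3, 0.4]
finger_gap: 0.001
grasp_force: 0.0
```

>>> drive_tool --motion '[[[0,0,2,0],[0,0,2,0],[0,0,1,0],[0,0,0,0]]]'

```text
t: 21.58
position: [0.5871, 0.0226, 0.3998]
tool_rot: [3.141, -0.001, -3.067]
ft_force: [0.4, 0.6, -0.3]
finger_gap: 0.007
grasp_force: 0.0
```

```bash
python3 - <<'E'
from h import *
s=sense();print(ch(s['position']),s['ft_force']); a=1-.076
ls=np.arange(.1,1.001,.06); 
x=.13-.225*np.cos(1-ls)+.012*np.sin(1-ls)+.0075; z=.1995+.225*np.sin(1-ls)+.012*np.cos(1-ls)
print(np.c_[ls,x,z].round(4)); print(np.c_[-np.diff(x),-np.diff(z)].round(4)*100)
E
```

```text
[0.01122555 0.00143926 0.39984816] [ 0.39289016  0.57054388 -0.30848922]
[[ 0.1     0.007   0.3832]
 [ 0.16   -0.0037  0.3751]
 [ 0.22   -0.014   0.3663]
 [ 0.28   -0.0237  0.3569]
 [ 0.34   -0.0329  0.3469]
 [ 0.4    -0.0414  0.3364]
 [ 0.46   -0.0493  0.3255]
 [ 0.52   -0.0565  0.314 ]
 [ 0.58   -0.0631  0.3022]
 [ 0.64   -0.0688  0.29  ]
 [ 0.7    -0.0739  0.2775]
 [ 0.76   -0.0782  0.2646]
 [ 0.82   -0.0817  0.2516]
 [ 0.88   -0.0844  0.2383]
 [ 0.94   -0.0864  0.225 ]
 [ 1.     -0.0875  0.2115]]
[[1.08 0.82]
 [1.03 0.88]
 [0.97 0.94]
 [0.91 1.  ]
 [0.85 1.05]
 [0.79 1.1 ]
 [0.72 1.14]
 [0.65 1.18]
 [0.58 1.22]
 [0.51 1.25]
 [0.43 1.28]
 [0.35 1.31]
 [0.27 1.32]
 [0.19 1.34]
 [0.11 1.35]]
```

>>> drive_tool --motion '[[[0,0,0.8,0],[0.4,0,0.8,0],[0.5,0,0.4,0],[0.6,0,0.45,0],[1.0,0,0.9,0],[1.0,0,0.95,0],[0.9,0,1.0,0],[0,0,0,0]]]'

```text
t: 22.58
position: [0.5427, 0.0186, 0.346]
tool_rot: [3.141, -0.003, -3.068]
ft_force: [0.1, -0.3, -0.4]
finger_gap: 0.001
grasp_force: 0.0
```

```bash
python3 - <<'E'
from h import *
shot('top','t5'); print(lidang('top','t5')); shot('scene','s5'); print(lidang('scene','s5')); print(ch(sense()['position']))
E
```

```text
(5211, array([-0.271, -0.226,  0.355]), np.float64(-0.1), np.float64(0.685))
(5669, array([0.317, 0.345, 0.365]), np.float64(-0.1), np.float64(0.689))
[-0.03251966  0.00076579  0.34658417]
```

>>> drive_tool --motion '[[[0.85,0,1.05,0],[0.8,0,1.1,0],[0.7,0,1.15,0],[0.65,0,1.2,0],[0.6,0,1.2,0],[0.5,0,1.25,0],[0.45,0,1.3,0],[0,0,0,0]]]'

```text
t: 23.68
position: [0.4972, 0.0155, 0.2627]
tool_rot: [3.14, -0.004, -3.067]
ft_force: [0.7, -0.1, 0.9]
finger_gap: 0.003
grasp_force: 0.0
```

>>> drive_tool --motion '[[[0.35,0,1.3,0],[0.25,0,1.3,0],[0.2,0,1.3,0],[0.1,0,0.9,0],[0,0,0.4,0],[0,0,0.1,0],[0,0,0,0]]]'

```text
t: 24.55
position: [0.4889, 0.0147, 0.2118]
tool_rot: [3.141, -0.002, -3.067]
ft_force: [-3.6, 0.9, 7.5]
finger_gap: 0.003
grasp_force: 3.6
```

```bash
python3 - <<'E'
from h import *
s=sense();print(ch(s['position']),s['ft_force'])
p,d=shot('scene','s6'); cv2.imwrite('pics/s6c.png',cv2.resize(p[150:390,230:470,::-1],(600,600)))
P=ch(cloud('scene','s6')); I=p.astype(int); b,r=I[...,2],I[...,0]
L=(b>r+30)&(abs(P[...,1])<.13)&(abs(P[...,0])<.12)&(P[...,2]>.1)&(P[...,2]<.2); q=P[L]; A_=np.c_[q[:,0],np.ones(len(q))]
print(len(q),np.linalg.lstsq(A_,q[:,2],rcond=None)[0])
E
```

```text
[-0.08727287  0.00098035  0.21182176] [-3.6117042   0.91233013  7.48739913]
6145 [0.00127614 0.12835371]
```

View pics/s6c.png

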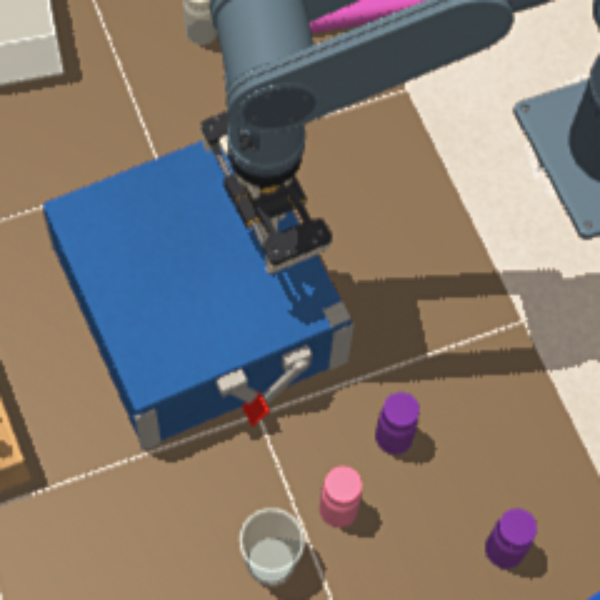

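The lid is flat, with its top at 128 mm and a slope near 0. The stay has folded down beside the wall (red pad at 255,408). I'll press a touch more to seat it, then retreat.

>>> drive_tool --motion '[[[0,0,0.15,0],[0,0,0.1,0],[0,0,0,0],[0,0,0,0]]]'

```text
t: 25.1
position: [0.4889, 0.0147, 0.2117]
tool_rot: [-3.141, -0.0, -3.067]
ft_force: [-10.1, 1.4, 26.4]
finger_gap: 0.009
grasp_force: 13.1
```

>>> drive_tool --motion '[[[0,0,-1,0],[0,0,-3,0],[0,0,-4,0],[0,0,-4,0],[0,0,0,0],[0,0,0,0],[0,0,0,0],[0,0,0,0]]]'

```text
t: 26.1
position: [0.4892, 0.0146, 0.3277]
tool_rot: [3.141, -0.002, -3.067]
ft_force: [-0.3, -0.2, 1.0]
finger_gap: 0.004
grasp_force: 0.0
```

```bash
python3 - <<'E'
from h import *
for n in('scene','top'):
    p,d=shot(n,n+'7'); P=ch(cloud(n,n+'7')); I=p.astype(int)
    L=(I[...,2]>I[...,0]+30)&(abs(P[...,1])<.13)&(abs(P[...,0])<.12)&(P[...,2]>.1)&(P[...,2]<.17); q=P[L]
    print(len(q),np.linalg.lstsq(np.c_[q[:,0],np.ones(len(q))],q[:,2],rcond=None)[0])
E
```

```text
6783 [-8.08457197e-05  1.28343075e-01]
4940 [-0.00077876  0.12710916]
```

The lid is fully shut and the arm is clear of everything.

```bash
python3 -c "
from cell import *
print(sign_off())"
```

```text
the job is handed in; nothing more can be done
None
```

I stood the amber bottle upright in the front right bay and let go, folded the stay at its red pad, then shut the lid gently and handed the job in at about 26 s; the sign-off gave no verdict.

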